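# Latch the loaded bench fixture with the square key

### The arm

A 6-joint arm with a two-finger parallel gripper is mounted at the origin on the work surface. World frame = base frame: x ahead of the robot, y to its left, z up, the work surface at z = 0. Lengths are in m, angles in rad, forces in N, time in s.
With the tool pointing down it reaches from about 0.35 to 0.85 m from the base axis. Payload 8.1 kg.
Tool frame: the origin (TCP) lies on the centre line of the jaws, within the pads' length; the fingertips stand 17 mm ahead of it and the grasp point (between the pads) lies 2 mm behind it; z points along the fingers, y is the line along which they close (so a half turn about z gives the same grasp; the last joint's range is limited). The gripper opens to 93 mm and grips with 3 to 60 N. Pads are 15 mm wide; open, the fingers measure 128 mm over their backs; the gripper's body (75 mm by 188 mm) begins 65 mm behind the grasp point.
Start: joints at [1.118, 0.13, 1.488, -0, 1.523, -0.085], TCP at [0.216, 0.56, 0.236] pointing down, gripper open.
Joint ranges: [-2.96, 2.96], [-0.89, 2.26], [0.02, 2.5], [-1.34, 4.48], [0, 2.73], [-2.66, 2.66]. Speed limits (rad/s): [2.39, 2.39, 2.79, 3.14, 3.14, 3.14].

### API

Orientations are given as a rotation vector (axis times angle).
In Python, from plant import telemetry, viewer, order gives the robot as it stands.
- The arm moves only by the tool send_rows, never from a script. Its argument "plan" is a list that holds one entry, the list of rows, each a list of 5 numbers: the closure, from -1 (fully open) to 1 (shut), then the shift along the world's x, y, z normalised to -1 to 1, where 1 is 0.2 m, then the turn about the world's z normalised to -1 to 1, where 1 is 60 degrees. A call has 1 to 20 rows; each row is the pose to reach, as a shift and turn from the pose commanded when the call began; what a row does not reach only later rows make up. A row lasts 1/12 s, in which the tool goes at most 41.7 mm and 7.16 degrees, less where a joint would pass 70% of its speed; a pose out of reach is approached as far as the arm can. A call with a number of a shift or a turn outside -1 to 1 is refused whole. A call with a gripper value outside its range is refused whole. The fingers move at their own pace and stop on an object; "force" is the grip in N (left out, the last holds). Time passes only in rows, so rows that repeat a pose let the fingers close. It gives the time, the measured TCP pose, the force, the opening and the grip force at its end, in the units of the state.
- telemetry.read_state(): the state, without advancing time (a new reading comes with each control period).
- viewer.read_camera(name): name is "scene" or "side" or "wrist"; returns (picture, depth): 384x512x3 uint8, blue, green, red; 384x512 float32, m along the optical axis (not along the pixel's ray), 0 where there is no reading.
- viewer.calibration(name): a dict with "camera_matrix" (3x3 intrinsics, pixels), "extrinsics" (4x4, takes a point from camera to world coordinates); the wrist camera has in their place "hand_eye" (4x4, takes a point from camera to tool coordinates, whose origin is the TCP and whose axes are the flange's). Camera axes: x right, y up, looking along -z (the intrinsics and any distortion apply to the point x, -y, -z); pixel columns grow to the right and rows downward; lengths in m; the calibration is good to about 2 mm. A picture is of the moment at which its call begins: read the wrist's pose just before it. calibration takes no time and is no camera call.
- order.close_job(): hands the job in; it is judged then, once.
The state is a dict: "t": time; "q": joint angles; "dq": joint speeds; "joint_torque": joint torques, N m; "tool_pos": TCP position; "orientation": TCP orientation; "force": force on the tool from outside, world axes, zero at the start; "wrist_torque": the same for the moment, N m; "opening": finger opening in m; "gripper_force": force on a finger pad.
Only numpy, scipy, OpenCV 4.12 (cv2) and the standard library are available. Lean on these libraries where they do the work, as an engineer would, in place of code of your own. Each camera call takes 0.05 s, during which the arm holds its last target. There are 200 camera calls.

### The job

One of the two bench fixtures holds the brass pipe fitting, the other only a black blanking plug. Take the red-handled square key from its wooden stand, seat its tip in the recess of the knob on the fixture with the brass fitting, press the knob down and turn it clockwise until the yellow finger lies over the fitting and the knob springs back up locked, then put the key back upright in its stand. Work the knob only with the key, and leave the other latch, both parts and the things lying around where they are.

Things in the scene. Friction and masses are not known exactly. Their poses are not given: they have to be found in the camera images.
- key: hand key, 126 long, 0.22 kg, upright in its stand. Origin: end of its steel tip; z runs up to the handle. Tip: square bar 12.7 wide, z 4 to 20, tapered nose (9 diameter) below; shaft 16 diameter, z 19 to 60; red handle, square 30 x 30, z 60 to 126. Flats of tip and handle are parallel to its x and y axes.
- stand: fixed wooden block 74 x 74 x 66 high with a square hole 26 x 26 straight through its middle; origin: centre of its underside. The key hangs in the hole with the underside of its handle on the block's top, so its tip is then 6 above the bench.
- fixture_a: right-hand (-y) bench fixture, fixed: steel base plate 84 (x) x 156 (y) x 12. Origin: centre of its underside. At its y -37.5: nest of four pins 16 high. At its y +37.5: latch axis, on a grey housing 48 diameter, top 39 above the bench. A fixed keeper on the latch's -x, +y side reaches 58 above the bench, 35 from its axis.
- nest_a (a point): point on top of the base plate at the centre of that nest, 12 above the bench; the part's underside rests here
- knob_a (a point): centre of the top rim of the captive black knob (41 diameter; 72 above the bench when up); axes turn with the latch. Flush in it a brass core with a square recess 15 wide, 12 deep. The core turns stiffly (0.12 N m) up to 0.62 rad either way in the knob, so the recess starts up to 0.6 off square with this point's axes; that angle is not reported, only seen or felt.
- fingertip_a (a point): point at the tip of the yellow retaining finger (8 thick, 13 wide, tip 62 from the knob axis, underside 50 above the bench when up) that turns with the knob
- latch_a (a joint): turn of the latch, rad: 0 = open (finger beside the nest), 1.1 = shut (finger over it); grows clockwise from above. While the knob is up, a tooth on its rim and the keeper let it turn only within 0 to 0.1 or 1.0 to 1.1; pressed 5 mm or more it turns freely (0.06 N m).
- press_a (a joint): how far this knob is pressed down, m: 0 = up, 0.007 = fully down; a spring returns it (about 8 N to start, 13 N fully down)
- fixture_b: left-hand (+y) bench fixture, fixed: steel base plate 84 (x) x 156 (y) x 12. Origin: centre of its underside. At its y -37.5: nest of four pins 16 high. At its y +37.5: latch axis, on a grey housing 48 diameter, top 39 above the bench. A fixed keeper on the latch's -x, +y side reaches 58 above the bench, 35 from its axis.
- nest_b (a point): point on top of the base plate at the centre of that nest, 12 above the bench; the part's underside rests here
- knob_b (a point): centre of the top rim of the captive black knob (41 diameter; 72 above the bench when up); axes turn with the latch. Flush in it a brass core with a square recess 15 wide, 12 deep. The core turns stiffly (0.12 N m) up to 0.62 rad either way in the knob, so the recess starts up to 0.6 off square with this point's axes; that angle is not reported, only seen or felt.
- fingertip_b (a point): point at the tip of the yellow retaining finger (8 thick, 13 wide, tip 62 from the knob axis, underside 50 above the bench when up) that turns with the knob
- latch_b (a joint): turn of the latch, rad: 0 = open (finger beside the nest), 1.1 = shut (finger over it); grows clockwise from above. While the knob is up, a tooth on its rim and the keeper let it turn only within 0 to 0.1 or 1.0 to 1.1; pressed 5 mm or more it turns freely (0.06 N m).
- press_b (a joint): how far this knob is pressed down, m: 0 = up, 0.007 = fully down; a spring returns it (about 8 N to start, 13 N fully down)
- fitting: loose brass pipe fitting: round flange 42 diameter, 29 high, with a stub 17 diameter rising 26 above it; stands in one of the two nests. Origin: centre of its underside
- plug: loose black plastic blanking plug: 42 diameter, 29 high, with a low grey pip; stands in the other nest. Origin: centre of its underside
- wrench: bystander: loose steel wrench 150 long lying on the bench, along its x axis, beyond the stand
- jar: bystander: amber jar with yellow cap, 60 diameter, 70 high, origin under its centre
- can: bystander: blue can, 56 diameter, 100 high, origin under its centre

How it is judged:
On the way, in this order (a step that is already met when the one before it is completed fails the run):
1. the key's tip is seated in the recess of the knob on the fixture with the brass fitting (((horizontal distance between fitting and nest_a below 0.03 m and z of key in the frame of knob_a below -0.0095 m and horizontal distance between key and knob_a below 0.005 m and angle between key's own z axis and vertical below 0.15 rad) or (horizontal distance between fitting and nest_b below 0.03 m and z of key in the frame of knob_b below -0.0095 m and horizontal distance between key and knob_b below 0.005 m and angle between key's own z axis and vertical below 0.15 rad))), for 0.1 s.
2. with the key still in it, that latch has been turned over the fitting (((horizontal distance between fitting and nest_a below 0.03 m and z of key in the frame of knob_a below -0.0095 m and horizontal distance between key and knob_a below 0.005 m and angle between key's own z axis and vertical below 0.15 rad and value of joint latch_a above 0.95 rad) or (horizontal distance between fitting and nest_b below 0.03 m and z of key in the frame of knob_b below -0.0095 m and horizontal distance between key and knob_b below 0.005 m and angle between key's own z axis and vertical below 0.15 rad and value of joint latch_b above 0.95 rad))), for 0.05 s.
At the end, for the whole second after the job is handed in: Latch at the brass fitting at 1.0 rad or more, knob up (under 2 mm); other latch under 0.15 rad; fitting and plug within 8 mm of nest centres; key at rest upright (0.1 rad) in its stand, handle on the block; wrench, jar, can within 20 mm of their starts (((horizontal distance between fitting and nest_a below 0.03 m and value of joint latch_a above 1 rad and value of joint press_a below 0.002 m and value of joint latch_b below 0.15 rad and horizontal distance between plug and nest_b below 0.008 m and horizontal distance between fitting and nest_a below 0.008 m) or (horizontal distance between fitting and nest_b below 0.03 m and value of joint latch_b above 1 rad and value of joint press_b below 0.002 m and value of joint latch_a below 0.15 rad and horizontal distance between plug and nest_a below 0.008 m and horizontal distance between fitting and nest_b below 0.008 m)) and horizontal distance between key and stand below 0.012 m and height (world z) of key below 0.012 m and angle between key's own z axis and vertical below 0.1 rad and linear speed of key below 0.02 m/s and height (world z) of each of fitting, plug below 0.018 m and distance of each of wrench, jar, can from where it was at the start of the episode below 0.02 m); the robot touches nothing.
It fails at once if the latch of the fixture with the plug is turned ((horizontal distance between fitting and nest_a below 0.03 m and value of joint latch_b above 0.3 rad) or (horizontal distance between fitting and nest_b below 0.03 m and value of joint latch_a above 0.3 rad)).
It fails at once if the fingers work a knob directly instead of the key (contact force between the fingers and latch_a above 3 N or contact force between the fingers and latch_b above 3 N).
It fails at once if the brass fitting or the plug is knocked out of its nest (distance of any of fitting, plug from where it was at the start of the episode above 0.02 m).
It fails at once if a bystander is knocked away (distance of any of wrench, jar, can from where it was at the start of the episode above 0.04 m).
It also fails if it takes over 64 s, if anything falls off the work surface, if the arm or the gripper's body presses on something with over 40 N, if the wrist force passes 120 N, or if a joint passes its speed limit or range.

## Working session

There is one attempt and no reset: what is moved stays moved. The work goes in short steps, Python scripts to look and compute and a tool call to move; the robot and the scene stay as the last step left them, time stands still between calls to the robot, and variables do not carry over. Pictures are saved under pics/ and viewed, at most 10 in all, crops included, and the job is handed in when it is done.

Besides the shell and the picture viewer there is one more tool, called after "Request:" as name(argument=value, ...), one argument or row to a line, values as JSON. send_rows: Moves the arm, as the interface text tells. Scaled input: -1 to 1 covers 0.2 m each way for a shift and 60 degrees each way for a turn. Its arguments: {"type":"object","properties":{"plan":{"type":"array"},"force":{"type":"number"}},"required":["plan"]}

```bash
mkdir -p pics
cat > h.py <<'E'
import numpy as np, cv2
from scipy.spatial.transform import Rotation as R
from plant import telemetry, viewer, order
def cam(name):
    s=telemetry.read_state(); im,d=viewer.read_camera(name); c=viewer.calibration(name)
    K=np.array(c["camera_matrix"])
    if name=="wrist":
        T=np.eye(4); T[:3,:3]=R.from_rotvec(s["orientation"]).as_matrix(); T[:3,3]=s["tool_pos"]
        E=T@np.array(c["hand_eye"])
    else: E=np.array(c["extrinsics"])
    return im,d,K,E,c
def world(u,v,z,K,E):
    p=np.array([(u-K[0,2])/K[0,0],-(v-K[1,2])/K[1,1],-1.0])
    return E[:3,:3]@(p*z)+E[:3,3]
def at_height(u,v,h,K,E):
    p=E[:3,:3]@np.array([(u-K[0,2])/K[0,0],-(v-K[1,2])/K[1,1],-1.0])
    return E[:3,3]+p*(h-E[2,3])/p[2]
def proj(P,K,E):
    q=np.linalg.inv(E)@np.append(P,1); return K[0,2]+K[0,0]*q[0]/-q[2], K[1,2]+K[1,1]*q[1]/q[2]
E
python3 - <<'E'
from h import *
print(telemetry.read_state())
for n in ["scene","side","wrist"]:
    im,d,K,E,c=cam(n); print(n,{k:v for k,v in c.items() if k not in("camera_matrix",)},K.tolist(),E.round(3).tolist()); np.savez("pics/%s0.npz"%n,im=im,d=d,K=K,E=E); cv2.imwrite("pics/%s0.png"%n,im)
a=[cv2.imread("pics/%s0.png"%n) for n in("scene","side")]
cv2.imwrite("pics/a.png",cv2.resize(a[0],(800,600)));cv2.imwrite("pics/b.png",cv2.resize(a[1],(800,600)))
E
```

```text
{'t': 0.0, 'q': array([ 1.11759156e+00,  1.31136620e-01,  1.48929076e+00,  5.01966036e-06,
        1.52296773e+00, -8.53658091e-02]), 'dq': array([ 6.28036841e-05, -6.50703415e-04,  4.74962225e-05, -5.56035512e-04,
       -1.23330254e-03,  2.15207969e-03]), 'joint_torque': array([-4.04092971e-04, -5.59833741e+01, -4.91764426e+01,  7.68126827e-02,
        3.53884127e-02, -1.88344598e-04]), 'tool_pos': array([0.21548413, 0.55939944, 0.23459576]), 'orientation': array([-5.74459690e-01, -3.08813049e+00,  2.72673123e-03]), 'force': array([-0.18250877, -0.80668462, -0.4366979 ]), 'wrist_torque': array([ 0.00227301, -0.02927305,  0.04099434]), 'gripper_force': 0.0, 'opening': 0.09298575895509033}
scene {'extrinsics': array([[ 0.37264149, -0.68654442,  0.62433572,  1.22851498],
       [ 0.92788253,  0.28518158, -0.24021965, -0.2630165 ],
       [-0.01312758,  0.66882601,  0.74330306,  0.89822426],
       [ 0.        ,  0.        ,  0.        ,  1.        ]])} [[439.50861604397295, 0.0, 258.6292705622771], [0.0, 439.50861604397295, 195.738933881532], [0.0, 0.0, 1.0]] [[0.373, -0.687, 0.624, 1
[... 469 characters left out ...]
0.898, 0.31, -0.313, 0.165], [-0.44, 0.663, -0.606, -0.678], [0.019, 0.681, 0.732, 0.921], [0.0, 0.0, 0.0, 1.0]]
wrist {'hand_eye': array([[ 1.76713165e-04,  9.57663747e-01,  2.87889071e-01,
         7.94615767e-02],
       [ 9.99999949e-01, -9.30737553e-05, -3.04213682e-04,
        -8.49516231e-04],
       [-2.64539498e-04,  2.87889110e-01, -9.57663715e-01,
        -1.48112602e-01],
       [ 0.00000000e+00,  0.00000000e+00,  0.00000000e+00,
         1.00000000e+00]])} [[306.4100299445034, 0.0, 253.18873911181439], [0.0, 306.4100299445034, 192.40450790810795], [0.0, 0.0, 1.0]] [[0.359, -0.894, -0.268, 0.141], [0.933, 0.344, 0.105, 0.587], [-0.001, -0.288, 0.958, 0.383], [0.0, 0.0, 0.0, 1.0]]
```

View pics/a.png

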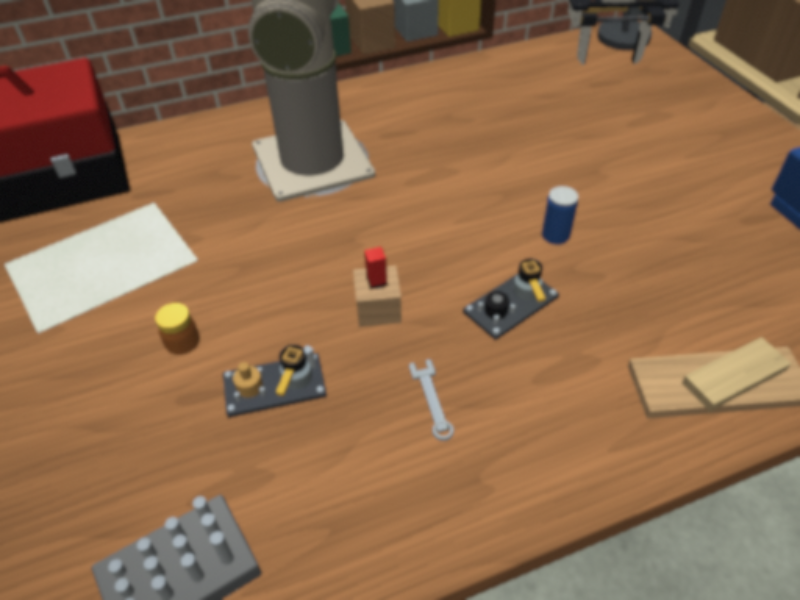

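View pics/b.png

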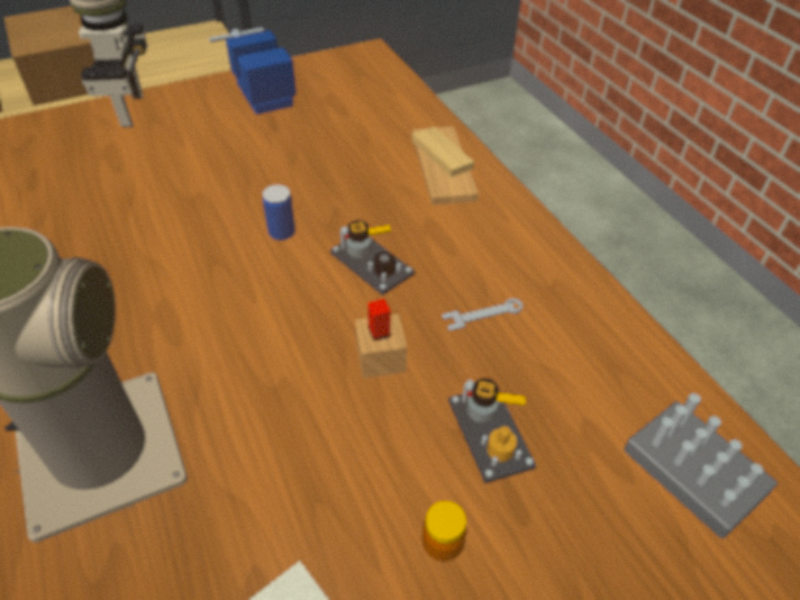

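The brass fitting is in fixture A: scene (247,378), knob (293,355); side (502,443), knob (485,391). The plug is in B. The key's handle top is at scene (375,254), side (378,306). I'll triangulate these.

```bash
cat >> h.py <<'E'
def tri(obs):
    A=np.zeros((3,3)); b=np.zeros(3); rays=[]
    for u,v,K,E in obs:
        r=E[:3,:3]@np.array([(u-K[0,2])/K[0,0],-(v-K[1,2])/K[1,1],-1.0]); r/=np.linalg.norm(r)
        M=np.eye(3)-np.outer(r,r); A+=M; b+=M@E[:3,3]; rays.append((r,E[:3,3]))
    x=np.linalg.solve(A,b); return x,[float(np.linalg.norm(np.cross(x-o,r))) for r,o in rays]
E
python3 - <<'E'
from h import *
S=np.load("pics/scene0.npz");D=np.load("pics/side0.npz")
def scale(z,u,v): return (u*.64-.18,v*.64-.18,z["K"],z["E"])
for n,a,b in [("keytop",(375,254),(378,306)),("knobA",(293,354),(485,390)),("knobB",(530,267),(357,230)),("tipA",(281,389),(523,400)),("fitstub",(245,369),(503,434)),("jar",(173,315),(446,517)),("can",(563,195),(277,193)),("plug",(496,298),(384,260))]:
    x,r=tri([scale(S,*a),scale(D,*b)]); print(n,x.round(4),np.round(r,4))
# coloured points from depth
for z,nm in((S,"scene"),(D,"side")):
    hsv=cv2.cvtColor(z["im"],cv2.COLOR_BGR2HSV)
    m=((hsv[...,0]<6)|(hsv[...,0]>174))&(hsv[...,1]>180)&(hsv[...,2]>90)
    v,u=np.nonzero(m); P=np.array([world(a,b,z["d"][b,a],z["K"],z["E"]) for a,b in zip(u,v)])
    k=(np.abs(P[:,0]-.5)<.2)&(abs(P[:,1])<.2)&(P[:,2]>.05); P=P[k]
    t=P[P[:,2]>np.percentile(P[:,2],98)-.006]; print(nm,len(P),len(t),t.min(0).round(3),t.max(0).round(3),t.mean(0).round(4))
E
```

```text
keytop [ 0.4598 -0.0166  0.1296] [0.0004 0.0004]
knobA [ 0.5584 -0.1915  0.0676] [0.0023 0.0023]
knobB [0.5294 0.2361 0.0647] [0.0026 0.0026]
tipA [ 0.6068 -0.2257  0.0564] [0.003 0.003]
fitstub [ 0.5477 -0.2654  0.0553] [0.0012 0.0012]
jar [ 0.4063 -0.3481  0.0683] [0.0007 0.0007]
can [0.4174 0.3616 0.0997] [0.0016 0.0016]
plug [0.5519 0.1622 0.0402] [0.0023 0.0023]
scene 214 75 [ 0.453 -0.033  0.128] [ 0.479 -0.005  0.135] [ 0.4666 -0.0186  0.1322]
side 195 89 [ 0.444 -0.035  0.128] [ 0.47  -0.009  0.135] [ 0.4572 -0.0229  0.1317]
```

Request:
send_rows(
  plan=[
    [[-1,0.6,-1,0.2,0.35],[-1,0.6,-1,0.2,0.35],[-1,0.6,-1,0.2,0.35],[-1,0.6,-1,0.2,0.35],[-1,0.6,-1,0.2,0.35],[-1,0.6,-1,0.2,0.35]],
  ],
)

```text
t: 0.65
tool_pos: [0.3367, 0.3575, 0.276]
orientation: [0.003, 3.141, -0.001]
force: [0.5, 0.2, 0.7]
opening: 0.093
gripper_force: 0.0
```

Request:
send_rows(
  plan=[
    [[-1,0.6,-1,0,0],[-1,0.6,-1,0,0],[-1,0.6,-1,0,0],[-1,0.6,-1,0,0],[-1,0.6,-1,0,0],[-1,0.6,-1,0,0]],
  ],
)

```text
t: 1.15
tool_pos: [0.4569, 0.1564, 0.2755]
orientation: [0.005, 3.141, -0.002]
force: [-0.2, 1.9, -0.6]
opening: 0.0929
gripper_force: 0.0
```

Request:
send_rows(
  plan=[
    [[-1,0,-0.88,0,0],[-1,0,-0.88,0,0],[-1,0,-0.88,0,0],[-1,0,-0.88,0,0],[-1,0,-0.88,0,0],[-1,0,-0.88,0,0],[-1,0,-0.88,0,0]],
  ],
)

```text
t: 1.73
tool_pos: [0.4556, -0.0161, 0.2755]
orientation: [-0.005, -3.141, -0.001]
force: [0.8, 0.7, -0.2]
opening: 0.0928
gripper_force: 0.0
```

Run:
```python
from h import *
im,d,K,E,c=cam("wrist"); np.savez("pics/w1.npz",im=im,d=d,K=K,E=E); cv2.imwrite("pics/w1.png",cv2.resize(im,(800,600),interpolation=cv2.INTER_CUBIC))
s=telemetry.read_state();print(s["tool_pos"],s["orientation"],s["t"])
```

```text
[ 0.45568236 -0.01530902  0.27548268] [-2.40991751e-03 -3.14131136e+00 -1.12865001e-03] 1.7833
```

View pics/w1.png

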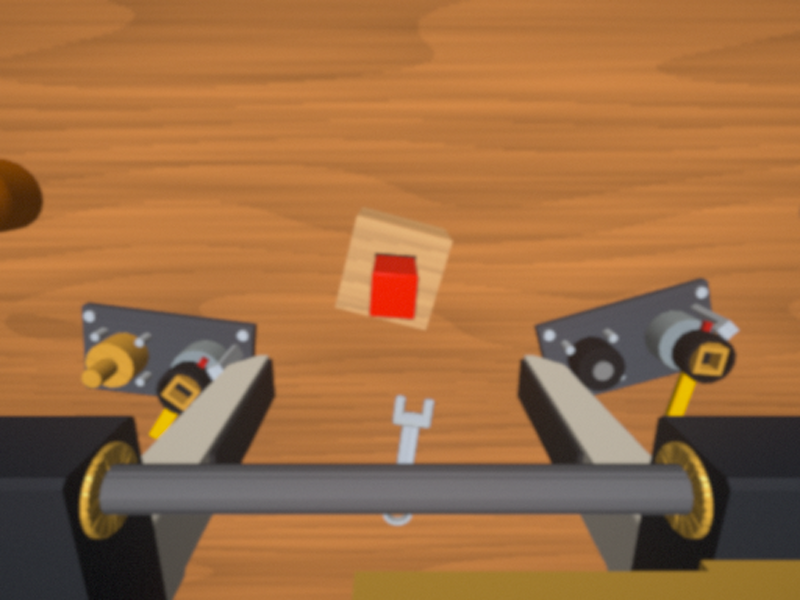

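The wrist view shows the red handle top with corners (372,274), (417,277), (415,319), (370,316), so it is turned about -3°. The stand is turned about -13°. Knob A is at (184,390) and its recess is visible.

Run:
```python
from h import *
z=np.load("pics/w1.npz"); S=np.load("pics/scene0.npz");D=np.load("pics/side0.npz")
p=lambda u,v:(u*.64-.18,v*.64-.18)
K,E,d=z["K"],z["E"],z["d"]
print("handle depth",[world(*p(u,v),d[int(v*.64),int(u*.64)],K,E).round(4) for u,v in((393,296),(382,285),(405,308))])
C=[at_height(*p(u,v),.132,K,E) for u,v in((372,274),(417,277),(415,319),(370,316))]
print(np.round(C,4),np.mean(C,0)); 
for i,j in((0,1),(3,2)): e=C[j]-C[i]; print("yaw",np.degrees(np.arctan2(-e[0],e[1])))
for i,j in((0,3),(1,2)): e=C[j]-C[i]; print("yaw",np.degrees(np.arctan2(e[1],e[0])))
def t3(n,w,a,b):
    x,r=tri([(*p(*w),K,E),(*p(*a),S["K"],S["E"]),(*p(*b),D["K"],D["E"])]);print(n,x.round(4),np.round(r,4))
t3("key",(393.5,296.5),(375,254),(378,306))
t3("knobA",(184,391),(293,354),(485,390))
print("knobA@.072",at_height(*p(184,391),.072,K,E))
for u,v in((360,215),(451,241),(428,328),(337,308)): print("stand",at_height(*p(u,v),.066,K,E).round(4))
```

```text
handle depth [array([ 0.4604, -0.0189,  0.131 ]), array([ 0.4531, -0.0258,  0.1312]), array([ 0.468 , -0.0113,  0.1326])]
[[ 0.4458 -0.0319  0.132 ]
 [ 0.4478 -0.0038  0.132 ]
 [ 0.4756 -0.0048  0.132 ]
 [ 0.4735 -0.0337  0.132 ]] [ 0.4606744  -0.01854905  0.132     ]
yaw -4.108490546562574
yaw -4.217550692865397
yaw -3.651852509164064
yaw -2.1016226071524367
key [ 0.4603 -0.0176  0.1305] [0.0011 0.001  0.0008]
knobA [ 0.5588 -0.1914  0.068 ] [0.0005 0.0023 0.0024]
knobA@.072 [ 0.55727811 -0.18942301  0.072     ]
stand [ 0.4168 -0.0434  0.066 ]
stand [0.4364 0.0245 0.066 ]
stand [0.5058 0.0084 0.066 ]
stand [ 0.4889 -0.0632  0.066 ]
```

Request:
send_rows(
  plan=[
    [[-1,0.5,-0.87,-0.42,0],[-1,0.5,-0.87,-0.42,0],[-1,0.5,-0.87,-0.42,0],[-1,0.5,-0.87,-0.42,0],[-1,0.5,-0.87,-0.42,0],[-1,0.5,-0.87,-0.42,0],[-1,0.5,-0.87,-0.42,0],[-1,0.5,-0.87,-0.42,0]],
  ],
)

```text
t: 2.45
tool_pos: [0.5559, -0.1882, 0.1911]
orientation: [-0.0, -3.14, -0.002]
force: [-0.1, 0.3, 0.6]
opening: 0.0929
gripper_force: 0.0
```

Run:
```python
from h import *
im,d,K,E,c=cam("wrist"); np.savez("pics/w2.npz",im=im,d=d,K=K,E=E)
s=telemetry.read_state();print(s["tool_pos"],s["orientation"],s["t"])
u,v=proj([.558,-.19,.072],K,E);u0,v0=int(u)-80,int(v)-60;print(u0,v0)
cv2.imwrite("pics/w2.png",cv2.resize(im[v0:v0+120,u0:u0+160],(800,600),interpolation=cv2.INTER_CUBIC))
```

```text
[ 0.55609825 -0.18803011  0.19215456] [-8.79138167e-04  3.14139863e+00  8.85200183e-04] 2.5
172 134
```

View pics/w2.png

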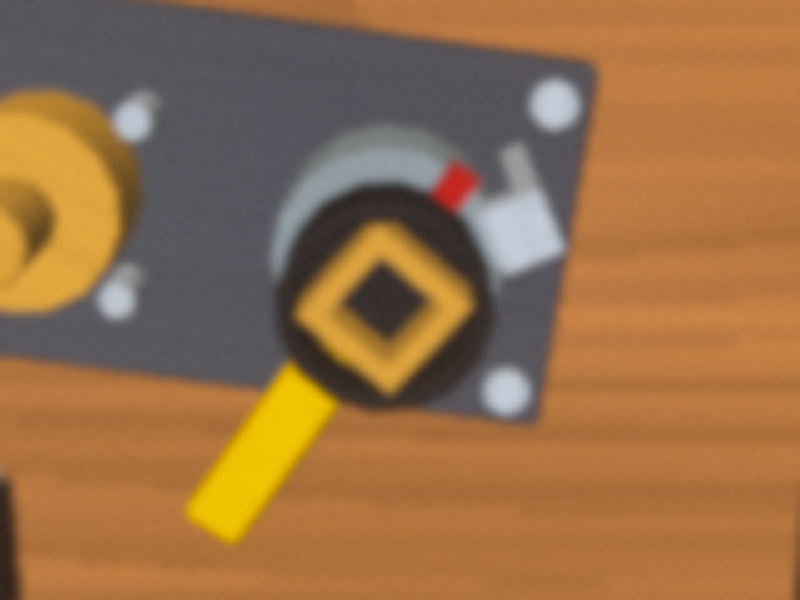

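The crop (5x) shows the brass core's corners at (382,220), (476,303), (390,396) and (294,312). That puts the recess at about -42° (+48°), with the knob centre near (385,305). The finger is open. Next I grasp the key.

Request:
send_rows(
  plan=[
    [[-1,-0.48,0.86,0,-0.058],[-1,-0.48,0.86,0,-0.058],[-1,-0.48,0.86,0,-0.058],[-1,-0.48,0.86,0,-0.058],[-1,-0.48,0.86,0,-0.058],[-1,-0.48,0.86,0,-0.058],[-1,-0.48,0.86,0,-0.058],[-1,-0.48,0.86,0,-0.058]],
  ],
)

```text
t: 3.17
tool_pos: [0.4602, -0.0172, 0.1931]
orientation: [0.093, 3.137, -0.001]
force: [-0.3, -0.0, 0.1]
opening: 0.093
gripper_force: 0.0
```

Run:
```python
from h import *
z=np.load("pics/w2.npz");K,E=z["K"],z["E"]
q=lambda u,v:(172+u/5-.4,134+v/5-.4)
C=[at_height(*q(*a),.072,K,E) for a in((382,220),(476,303),(390,396),(294,312))]
print(np.round(C,4),np.mean(C,0))
for i in range(4):
    e=C[(i+1)%4]-C[i];print(np.degrees(np.arctan2(e[1],e[0]))%90,np.linalg.norm(e))
w=[at_height(*q(*a),.072,K,E) for a in((382,258),(430,300),(387,340),(340,305))]
print(np.mean(w,0))
for i in range(4):
    e=w[(i+1)%4]-w[i];print(np.degrees(np.arctan2(e[1],e[0]))%90,np.linalg.norm(e))
print("circle",at_height(*q(385,297),.072,K,E))
d=z["d"];u,v=q(350,265);print([world(*q(*a),d[int(q(*a)[1]),int(q(*a)[0])],K,E).round(4) for a in((340,260),(430,260),(440,350))])
s=telemetry.read_state();print(s["tool_pos"],s["orientation"],s["t"],s["q"])
# verify handle pos from here
im,d,K,E,c=cam("wrist");hsv=cv2.cvtColor(im,cv2.COLOR_BGR2HSV)
m=((hsv[...,0]<6)|(hsv[...,0]>174))&(hsv[...,1]>150)&(hsv[...,2]>200)
v,u=np.nonzero(m);P=np.array([world(a,b,d[b,a],K,E) for a,b in zip(u,v)]);P=P[(P[:,2]>.127)&(P[:,2]<.14)]
r=cv2.minAreaRect((P[:,:2]*1000).astype(np.float32));print(len(P),r,P[:,2].mean(),P.mean(0))
```

```text
[[ 0.5424 -0.1937  0.072 ]
 [ 0.558  -0.1766  0.072 ]
 [ 0.576  -0.1924  0.072 ]
 [ 0.5597 -0.2099  0.072 ]] [ 0.55902193 -0.19316623  0.072     ]
47.61392293138904 0.023121856646144273
48.917502199570464 0.02396749155079754
46.92017216237497 0.023948011603572746
46.93829374514593 0.023672973303462717
[ 0.55757198 -0.19329689  0.072     ]
47.66235063344476 0.011790403344570917
44.2984953047845 0.010996078668481693
51.7955341928014 0.01088380970990974
49.07325806135702 0.011765151652218156
circle [ 0.55682622 -0.19324823  0.072     ]
[array([ 0.5534, -0.2019,  0.0592]), array([ 0.5517, -0.185 ,  0.0652]), array([ 0.5719, -0.1828,  0.0575])]
[ 0.46015138 -0.01718808  0.19307855] [ 9.33780244e-02  3.13707903e+00 -8.38264726e-04] 3.1667 [-1.48630365e-01 -2.36531491e-01  1.91992433e+00 -1.60999440e-04
  1.45503444e+00 -1.65989409e+00]
1470 ((459.9803161621094, -18.951330184936523), (28.450071334838867, 29.210220336914062), 85.19757080078125) 0.13095119732945693 [ 0.45916037 -0.01900046  0.1309512 ]
```

Request:
send_rows(
  plan=[
    [[-1,0,-0.005,-0.2,-0.015],[-1,0,-0.005,-0.4,-0.015],[-1,0,-0.005,-0.48,-0.015],[-1,0,-0.005,-0.48,-0.015],[1,0,-0.005,-0.48,-0.015],[1,0,-0.005,-0.48,-0.015],[1,0,-0.005,-0.48,-0.015],[1,0,-0.005,-0.48,-0.015],[1,0,-0.005,-0.48,-0.015],[1,0,-0.005,-0.48,-0.015],[1,0,-0.005,-0.48,-0.015],[1,0,-0.005,-0.48,-0.015]],
  ],
  force=45,
)

```text
t: 4.22
tool_pos: [0.4598, -0.0191, 0.0959]
orientation: [0.122, 3.139, -0.0]
force: [-0.3, -0.7, -0.4]
opening: 0.0443
gripper_force: 0.0
```

Request:
send_rows(
  plan=[
    [[1,0,0,0,0],[1,0,0,0,0],[1,0,0,0,0],[1,0,0,0,0],[1,0,0,0,0],[1,0,0,0,0],[1,0,0,0,0]],
  ],
  force=45,
)

```text
t: 4.8
tool_pos: [0.4597, -0.019, 0.0956]
orientation: [-0.122, -3.139, -0.0]
force: [0.4, 2.1, 0.8]
opening: 0.0298
gripper_force: 45.0
```

Request:
send_rows(
  plan=[
    [[1,0,0,0.15,0],[1,0,0,0.3,0],[1,0,0,0.475,0],[1,0,0,0.475,0],[1,0.1,-0.17,0.475,-0.1],[1,0.2,-0.34,0.475,-0.2],[1,0.3,-0.51,0.475,-0.3],[1,0.4,-0.68,0.475,-0.4],[1,0.495,-0.87,0.475,-0.5],[1,0.495,-0.87,0.475,-0.6],[1,0.495,-0.87,0.475,-0.633],[1,0.495,-0.87,0.475,-0.633],[1,0.495,-0.87,0.475,-0.633]],
  ],
)

```text
t: 5.88
tool_pos: [0.5583, -0.1931, 0.1896]
orientation: [-1.134, -2.928, 0.0]
force: [0.2, 0.9, -0.7]
opening: 0.0298
gripper_force: 45.0
```

Run:
```python
from h import *
im,d,K,E,c=cam("wrist"); np.savez("pics/w3.npz",im=im,d=d,K=K,E=E)
s=telemetry.read_state();print(s["tool_pos"],s["orientation"],s["t"],s["q"])
u,v=proj([.558,-.193,.09],K,E);u0,v0=int(u)-80,int(v)-60;print(u0,v0)
cv2.imwrite("pics/w3.png",cv2.resize(im[v0:v0+120,u0:u0+160],(800,600),interpolation=cv2.INTER_CUBIC))
```

```text
[ 0.55837205 -0.19286134  0.19001305] [-1.13380772e+00 -2.92893285e+00  6.67004160e-05] 5.9333 [-4.19297615e-01  1.31150485e-01  1.57101555e+00 -8.63706051e-05
  1.44028883e+00 -1.25139916e+00]
173 137
```

View pics/w3.png

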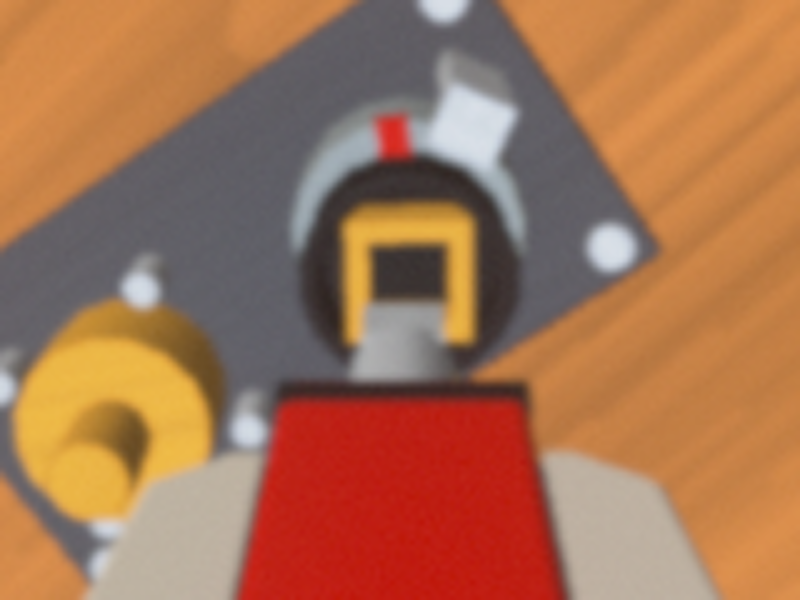

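The recess is now square with the image: outer edges at u 343 and 476, far edge at v≈207. The key shaft, centred at u≈405, hides its near side. I'll work out the offset in tool axes.

Run:
```python
from h import *
z=np.load("pics/w3.npz");K,E=z["K"],z["E"]
q=lambda u,v:(173+u/5-.4,137+v/5-.4)
L,Rr=at_height(*q(343,300),.072,K,E),at_height(*q(476,300),.072,K,E)
a=at_height(*q(343,207),.072,K,E);b=at_height(*q(476,207),.072,K,E)
w=b-a;print("width",np.linalg.norm(w),"yaw",np.degrees(np.arctan2(-w[0],w[1])))
yw=w/np.linalg.norm(w); tx=np.array([-np.cos(np.radians(-42.4)),-np.sin(np.radians(-42.4)),0])
c=(a+b)/2-tx*.0118;print("recess centre",c)
T=np.array([.5584,-.1929]);d=c[:2]-T;print("in tool axes x,y",d@tx[:2],d@yw[:2])
# where the key's parts should project if on TCP axis
for zz,h in((.100,0),(.104,0),(.120,0),(.16,0)):
    for o in(0,.00635,.008): 
        p=proj(np.r_[T+tx[:2]*o,zz],K,E);print(zz,o,np.round([(p[0]-173+.4)*5,(p[1]-137+.4)*5],1))
```

```text
width 0.023748739128829254 yaw -42.34237689405417
recess centre [ 0.55786168 -0.1918562   0.072     ]
in tool axes x,y 0.0011013611546506188 0.0004089173751394569
0.1 0 [407.5 325. ]
0.1 0.00635 [407.6 287.9]
0.1 0.008 [407.6 278.1]
0.104 0 [407.5 332.9]
0.104 0.00635 [407.6 295.2]
0.104 0.008 [407.6 285.3]
0.12 0 [407.8 366.8]
0.12 0.00635 [407.9 326.9]
0.12 0.008 [407.9 316.4]
0.16 0 [408.7 475.2]
0.16 0.00635 [408.8 428.3]
0.16 0.008 [408.8 416. ]
```

Request:
send_rows(
  plan=[
    [[1,-0.0035,0.0075,-0.05,0],[1,-0.0035,0.0075,-0.1,0],[1,-0.0035,0.0075,-0.13,0],[1,-0.0035,0.0075,-0.15,0],[1,-0.0035,0.0075,-0.165,0],[1,-0.0035,0.0075,-0.17,0],[1,-0.0035,0.0075,-0.17,0]],
  ],
)

```text
t: 6.52
tool_pos: [0.5579, -0.1915, 0.1564]
orientation: [-1.137, -2.928, -0.0]
force: [0.1, -0.2, -1.8]
opening: 0.0301
gripper_force: 45.0
```

Request:
send_rows(
  plan=[
    [[1,0,0,-0.01,0],[1,0,0,-0.02,0],[1,0,0,-0.028,0],[1,0,0,-0.028,0],[1,0,0,-0.028,0]],
  ],
)

```text
t: 6.93
tool_pos: [0.5579, -0.1916, 0.1509]
orientation: [-1.137, -2.928, -0.0]
force: [0.4, -0.2, -2.2]
opening: 0.0302
gripper_force: 45.0
```

Request:
send_rows(
  plan=[
    [[1,0,0,-0.01,0],[1,0,0,-0.02,0],[1,0,0,-0.03,0],[1,0,0,-0.037,0],[1,0,0,-0.037,0],[1,0,0,-0.037,0]],
  ],
)

```text
t: 7.43
tool_pos: [0.5585, -0.1918, 0.1452]
orientation: [1.136, 2.927, -0.0]
force: [-4.0, 0.9, 9.3]
opening: 0.0297
gripper_force: 45.0
```

Request:
send_rows(
  plan=[
    [[1,-0.002,0,-0.006,0],[1,-0.003,0,-0.012,0],[1,-0.003,0,-0.012,0],[1,-0.003,0,-0.012,0]],
  ],
)

```text
t: 7.77
tool_pos: [0.5584, -0.1918, 0.1433]
orientation: [1.136, 2.926, 0.0]
force: [-2.9, 2.1, 8.4]
opening: 0.0303
gripper_force: 45.0
```

Request:
send_rows(
  plan=[
    [[1,0,0,-0.004,0],[1,0,0,-0.008,0],[1,0,0,-0.008,0],[1,0,0,-0.008,0]],
  ],
)

```text
t: 8.1
tool_pos: [0.5584, -0.1919, 0.1423]
orientation: [1.136, 2.926, 0.0]
force: [-4.3, 2.6, 13.6]
opening: 0.03
gripper_force: 45.0
```

Request:
send_rows(
  plan=[
    [[1,0,0,0,-0.08],[1,0,0,0,-0.16],[1,0,0,0,-0.24],[1,0,0,0,-0.32],[1,0,0,0,-0.4],[1,0,0,0,-0.48],[1,0,0,0,-0.56],[1,0,0,0,-0.64],[1,0,0,0,-0.64],[1,0,0,0,-0.64]],
  ],
)

```text
t: 8.93
tool_pos: [0.5591, -0.1919, 0.1424]
orientation: [2.035, 2.388, 0.003]
force: [-1.1, 2.5, 10.5]
opening: 0.0295
gripper_force: 45.0
```

Run:
```python
from h import *
a=[]
s=telemetry.read_state();print(s["wrist_torque"],s["force"],s["q"])
for n,P in(("scene",[.56,-.21,.06]),("side",[.56,-.21,.06])):
    im,d,K,E,c=cam(n);u,v=map(int,proj(P,K,E));a.append(cv2.resize(im[v-40:v+40,u-40:u+40],(400,400),interpolation=cv2.INTER_CUBIC))
cv2.imwrite("pics/c4.png",np.hstack(a))
```

```text
[0.34006664 0.34882869 0.05595772] [-1.14050178  2.52708164 10.47572727] [-4.17765568e-01  1.63792189e-01  1.62422257e+00  5.52744855e-04
  1.34918054e+00 -5.77497458e-01]
```

View pics/c4.png

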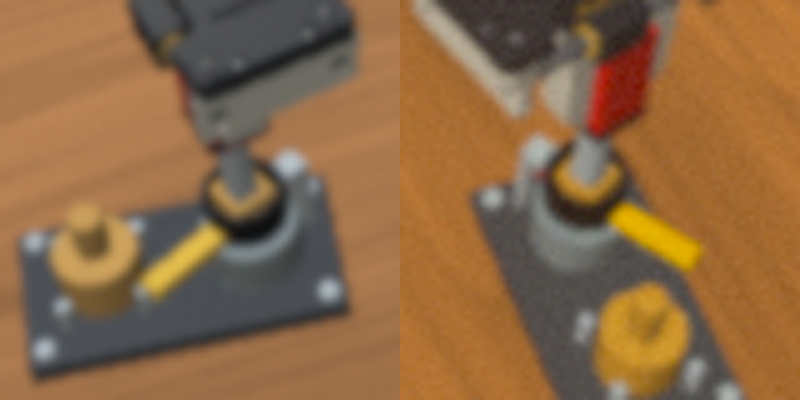

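The finger is following the key and is about half way over. I keep turning.

Request:
send_rows(
  plan=[
    [[1,0,0,0,-0.08],[1,0,0,0,-0.16],[1,0,0,0,-0.24],[1,0,0,0,-0.32],[1,0,0,0,-0.4],[1,0,0,0,-0.48],[1,0,0,0,-0.56],[1,0,0,0,-0.64],[1,0,0,0,-0.7],[1,0,0,0,-0.7]],
  ],
)

```text
t: 9.87
tool_pos: [0.5593, -0.1919, 0.1424]
orientation: [2.759, 1.496, 0.005]
force: [-1.6, 1.9, 10.2]
opening: 0.0299
gripper_force: 45.0
```

Run:
```python
from h import *
a=[]
s=telemetry.read_state();print(s["wrist_torque"],s["force"],s["q"])
for n,P in(("scene",[.56,-.21,.06]),("side",[.56,-.21,.06])):
    im,d,K,E,c=cam(n);u,v=map(int,proj(P,K,E));a.append(cv2.resize(im[v-40:v+40,u-40:u+40],(400,400),interpolation=cv2.INTER_CUBIC))
    np.savez("pics/%s5.npz"%n,im=im,d=d,K=K,E=E);print(u-40,v-40)
cv2.imwrite("pics/c5.png",np.hstack(a))
```

```text
[0.45574874 0.19756674 0.11876804] [-1.59793447  1.94041069 10.24753089] [-4.17691932e-01  1.63863977e-01  1.62413940e+00  8.04367484e-04
  1.34890040e+00  1.59112032e-01]
139 191
273 216
```

View pics/c5.png

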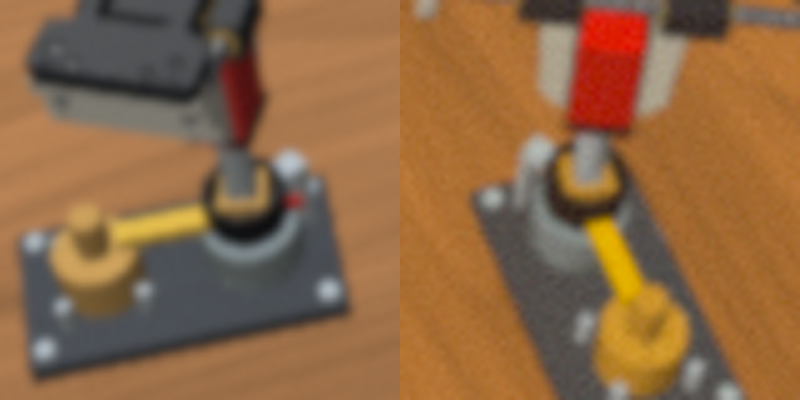

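The finger now lies over the flange, and the torque has risen to the core's slip value of 0.12, so the latch is at its stop. I turn a little further for margin, then check.

Request:
send_rows(
  plan=[
    [[1,0,0,0,-0.06],[1,0,0,0,-0.1],[1,0,0,0,-0.1]],
  ],
)

```text
t: 10.22
tool_pos: [0.5593, -0.1919, 0.1424]
orientation: [2.832, 1.352, 0.006]
force: [-0.3, 2.3, 11.0]
opening: 0.0297
gripper_force: 45.0
```

Run:
```python
from h import *
s=telemetry.read_state();print(s["wrist_torque"],s["force"],s["tool_pos"])
```

```text
[0.46156455 0.1459199  0.1781108 ] [-0.33891595  2.34585174 11.00011472] [ 0.55929575 -0.19187736  0.1423908 ]
```

Request:
send_rows(
  plan=[
    [[1,0,0,0,0.03],[1,0,0,0.02,0.07],[1,0,0,0.04,0.07],[1,0,0,0.06,0.07],[1,0,0,0.1,0.07],[1,0,0,0.18,0.07],[1,0,0,0.255,0.07],[1,0,0,0.255,0.2],[1,0,0,0.255,0.3],[1,0,0,0.255,0.4],[1,0,0,0.255,0.5],[1,0,0,0.255,0.6],[1,0,0,0.255,0.7],[1,0,0,0.255,0.8],[1,0,0,0.255,0.9],[1,0,0,0.255,1.0],[1,0,0,0.255,1.0]],
  ],
)

```text
t: 11.63
tool_pos: [0.5571, -0.1916, 0.1901]
orientation: [-1.769, -2.595, 0.001]
force: [0.1, 0.1, -2.6]
opening: 0.0302
gripper_force: 45.0
```

Request:
send_rows(
  plan=[
    [[1,0,0,0,0.1],[1,0,0,0,0.2],[1,0,0,0,0.3],[1,0,0,0,0.4],[1,0,0,0,0.5],[1,0,0,0,0.6],[1,0,0,0,0.7],[1,0,0,0,0.8],[1,0,0,0,0.9],[1,0,0,0,1.0],[1,-0.12,0.21,0,1.0],[1,-0.24,0.42,0,1.0],[1,-0.36,0.63,0,1.0],[1,-0.488,0.8625,0,1.0],[1,-0.488,0.8625,0,1.0],[1,-0.488,0.8625,0,1.0],[1,-0.488,0.8625,0,1.0]],
  ],
)

```text
t: 13.05
tool_pos: [0.4592, -0.0178, 0.1907]
orientation: [0.243, 3.132, -0.0]
force: [1.3, 0.0, -2.1]
opening: 0.0298
gripper_force: 45.0
```

Run:
```python
from h import *
s=telemetry.read_state();print(s["t"],s["wrist_torque"],s["force"],s["tool_pos"],s["orientation"])
a=[]
for n,P in(("scene",[.56,-.21,.06]),("side",[.56,-.21,.06]),("wrist",[.46,-.019,.08])):
    im,d,K,E,c=cam(n);u,v=map(int,proj(P,K,E));h=(40,50)[n=="wrist"]; print(n,u-h,v-h); np.savez("pics/%s6.npz"%n,im=im,d=d,K=K,E=E)
    a.append(cv2.resize(im[v-h:v+h,u-h:u+h],((267,267) if n!="wrist" else (267,267)),interpolation=cv2.INTER_CUBIC))
cv2.imwrite("pics/c6.png",np.hstack(a)[:, :800])
```

```text
13.05 [-0.0113002  -0.03230563 -0.04492486] [ 1.25774813  0.0347076  -2.08860808] [ 0.45921872 -0.01784655  0.19065874] [ 2.42908789e-01  3.13170611e+00 -2.67424986e-04]
scene 139 191
side 273 216
wrist 204 144
```

View pics/c6.png

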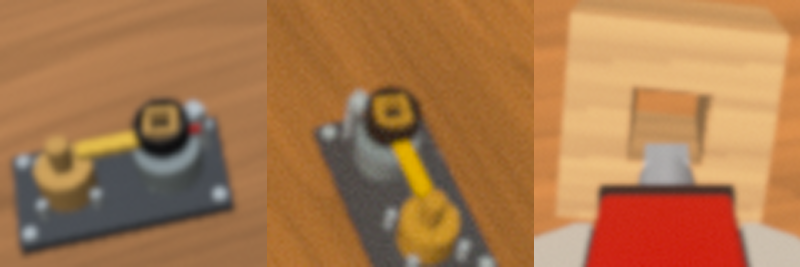

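The latch is shut with its knob up, and the key hangs over the hole (third panel: hole u 632–710, tip about 667). Next I lower it.

Request:
send_rows(
  plan=[
    [[1,0,0,-0.1,0],[1,0,0,-0.2,0],[1,0,0,-0.3,0],[1,0,0,-0.38,0],[1,0,0,-0.44,0],[1,0,0,-0.465,0],[1,0,0,-0.465,0],[1,0,0,-0.465,0]],
  ],
)

```text
t: 13.87
tool_pos: [0.4604, -0.0196, 0.0981]
orientation: [0.244, 3.132, -0.0]
force: [0.0, 0.3, -2.2]
opening: 0.0295
gripper_force: 45.0
```

Request:
send_rows(
  plan=[
    [[1,0,0,-0.006,0],[1,0,0,-0.012,0],[1,0,0,-0.012,0],[1,0,0,-0.012,0]],
  ],
)

```text
t: 14.2
tool_pos: [0.4602, -0.0192, 0.0957]
orientation: [0.242, 3.131, -0.0]
force: [-0.2, -0.5, -0.9]
opening: 0.0296
gripper_force: 45.0
```

Request:
send_rows(
  plan=[
    [[0.2,0,0,0,0],[-0.5,0,0,0,0],[-1,0,0,0,0],[-1,0,0,0,0],[-1,0,0,0,0],[-1,0,0,0,0],[-1,0,0,0,0],[-1,0,0,0,0],[-1,0,0,0,0],[-1,0,0,0,0],[-1,0,0,0,0],[-1,0,0,0.15,0],[-1,0,0,0.3,0],[-1,0,0,0.5,0],[-1,0,0,0.7,0],[-1,0,0,0.7,0],[-1,0,0,0.7,0]],
  ],
)

```text
t: 15.62
tool_pos: [0.4617, -0.0194, 0.2385]
orientation: [0.241, 3.126, -0.001]
force: [0.0, -0.3, -1.3]
opening: 0.0929
gripper_force: 0.0
```

Run:
```python
from h import *
im,d,K,E,c=cam("wrist");hsv=cv2.cvtColor(im,cv2.COLOR_BGR2HSV)
m=((hsv[...,0]<6)|(hsv[...,0]>174))&(hsv[...,1]>150)&(hsv[...,2]>200)
v,u=np.nonzero(m);P=np.array([world(a,b,d[b,a],K,E) for a,b in zip(u,v)]);P=P[P[:,2]>.12]
print(len(P),cv2.minAreaRect((P[:,:2]*1000).astype(np.float32)),P[:,2].mean(),P.mean(0),"slope",np.linalg.lstsq(np.c_[P[:,:2],np.ones(len(P))],P[:,2],rcond=None)[0])
a=[cv2.resize(im,(512,384))]
im,d,K,E,c=cam("side");a.append(cv2.resize(im[150:342,210:354],(288,384),interpolation=cv2.INTER_CUBIC))
cv2.imwrite("pics/c7.png",np.hstack(a))
```

```text
1061 ((428.0557861328125, -15.8629150390625), (28.23627281188965, 93.53652954101562), 82.00424194335938) 0.1312622571838286 [ 0.45913411 -0.01999853  0.13126226] slope [-0.40146128  0.06868773  0.31696048]
```

View pics/c7.png

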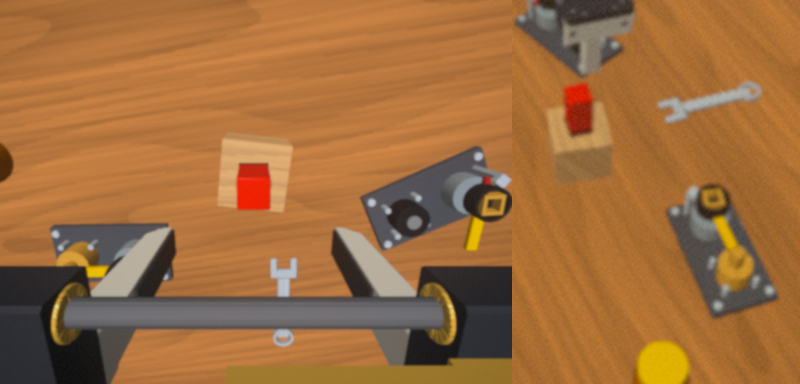

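The key stands upright in its stand with its top at 0.131 m, latch A is shut with its knob up, and everything else is where it was. I'm handing in.

```bash
python3 -c "
from plant import order
print(order.close_job())"
```

```text
the job is handed in; nothing more can be done
None
```

I turned the latch at the brass fitting (fixture A) with the key until it was shut and its knob was back up, put the key back upright in its stand, and handed the job in at about 16 s; the hand-in returned no verdict.

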